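# Set and lock the stop foot of a hinge fixture

## Robot

A 6-joint arm with a two-finger parallel gripper is mounted at the origin on the work surface. World frame = base frame: x ahead of the robot, y to its left, z up, the work surface at z = 0. Lengths are in mm, angles in degrees, forces in N, time in s.
With the tool pointing down it reaches from about 325 to 775 mm from the base axis. Payload 5.5 kg.
Tool frame: the origin (TCP) lies midway between the tips of the shut fingers; the grasp point (between the pads) lies 19 mm behind it; z points along the fingers, y is the direction in which the jaws open and shut (so a half turn about z gives the same grasp; the last joint's range is limited). The gripper opens to 85 mm and grips with 20 to 120 N. Pads are 22 mm wide; open, the fingers measure 114 mm over their backs; the gripper's body (76 mm by 85 mm) begins 54 mm behind the grasp point. The pads swing forward as they close: fully open they stand 13 mm farther back than shut.
Start: joints at [67.97, 5.22, 70.514, -0, 104.267, -3.249], TCP at [193.181, 568.065, 231.275] pointing down, gripper open.
Joint ranges: [-164.24, 164.24], [-49.07, 125.15], [9.68, 141.18], [-86.29, 266.29], [3.28, 154.24], [-151.56, 151.56]. Speed limits (degrees/s): [147.25, 147.25, 172.46, 180, 180, 180].

## Interface

Orientations are given as a 3x3 rotation matrix whose columns are the frame's x, y, z axes.
In Python, from rig import read_state, vision, job gives the robot as it stands.
- The arm moves only by the tool play_rows, never from a script. Its argument "series" is a list of rows, each a list of 5 numbers: the finger opening in m, from 0 to 0.0854, then the shift along the tool's x, y, z in m, then the turn about the tool's z in degrees. A call has 1 to 5 rows; each row is the pose to reach, as a shift and turn from the pose commanded when the call began, along the tool's axes at that moment; what a row does not reach only later rows make up. A row lasts 1/10 s, in which the tool goes at most 50 mm and 8.59 degrees, less where a joint would pass 70% of its speed; a pose out of reach is approached as far as the arm can. A call with a gripper value outside its range is refused whole. The fingers move at their own pace and stop on an object; the grip force is fixed at half the most. Time passes only in rows, so rows that repeat a pose let the fingers close. It gives the time, the measured TCP pose, the force and the opening at its end, in the units of the state.
- read_state(): the state, without advancing time (a new reading comes with each control period).
- vision.read_camera(name): name is "scene" or "top" or "wrist"; returns a dict with "image" (420x560x3 uint8, blue, green, red), "camera_matrix" (3x3 intrinsics, pixels), "rvec" (rotation vector, rad) and "tvec" (3), from world to camera coordinates, as OpenCV has them; the wrist camera has in their place "mount" (4x4, takes a point from camera to tool coordinates, whose origin is the TCP and whose axes are the flange's). Camera axes: x right, y down, z forward; pixel columns grow to the right and rows downward; lengths in mm; the calibration is good to about 2 mm. A picture is of the moment at which its call begins: read the wrist's pose just before it. There is no depth.
- job.job_done(): hands the job in, once; it reports no verdict.
The state is a dict: "t": time; "joints": joint angles; "qd": joint speeds; "tau": joint torques, N m; "tool_pos": TCP position; "tool_rot": TCP orientation; "wrist_force": force on the tool from outside, world axes, zero at the start; "moment": the same for the moment, N m; "grip_width": finger opening in mm.
Only numpy, scipy, OpenCV 4.12 (cv2) and the standard library are available. Lean on these libraries where they do the work, as an engineer would, in place of code of your own. Each camera call takes 0.05 s, during which the arm holds its last target.

## Task

The grey hold-down fixture on the bench has to be set to the brass hinge lying under its stop foot. Swing the lever jam nut loose (anticlockwise from above), turn the T-bar of the adjuster screw clockwise until the foot bears snugly on the hinge, at roughly 20 N, never crushing it, then swing the lever nut back clockwise until it is fully tight again so that the setting stays. Leave the hinge where it lies and the other things on the bench alone.

Things in the scene. Friction and masses are not known exactly. Their poses are not given: they have to be found in the camera images.
- jig: Grey C-shaped hold-down fixture, fixed. Origin on the vertical screw axis under its base; z up, x along the overhanging arm, away from the column. Base 170 x 120 x 14 mm (x -100 to +70). Column 36 x 60 mm at x = -78. Arm 50 mm wide, z 50 to 66, to x = +26. Above it on the axis: keyed tab washer, hexagonal lever jam nut (30 mm over flats, z 76 to 92), T-bar of the adjuster screw.
- lock_nut (a joint): Jam nut's angle, rad: 0 = fully tight, at its end stop (lever along fixture +x), growing anticlockwise from above to 1.4 (towards +y). Below 0.8 it clamps the screw, harder towards 0; above it is slack. At the knob the last of tightening takes 7 to 11 N, a steep rise past 13 N tells the stop; breaking loose 1 to 4 N, slack under 1 N. Let go, it may spring back some 0.03.
- lever_knob (a point): Centre of the top of the lever's black upright round knob, 75 mm from the screw axis, 126 mm above the bench when tight (the nut rises 4 mm per rad as it is loosened). Knob 16 mm in diameter, standing 38 mm above the dark flat lever (12 mm wide, its top 88 mm above the bench when tight). Its x axis points outward along the lever.
- tbar (a point): Centre of the top of the adjuster screw's dark steel T-bar, on the screw axis, 134 mm above the bench. Bar 50 mm long (its x), 12 wide (its y), 20 high. It turns but does not rise; clockwise from above drives the foot down, 4 mm per rad. With the nut slack it takes about 0.1 N m, plus 0.0035 to 0.004 N m per N on the foot; with the nut tight 0.5 N m. It stays where left.
- stop_foot: Round stop foot 22 mm in diameter on a 13 mm stem under the arm, on the screw axis, not turning. Its origin is not at the foot: see foot_face. It has a stiff spring inside: once it touches, the force on the hinge grows by about 50 N per mm of drive, that is 200 N per rad of T-bar. The nut's tightening and spring-back may change it by a few N.
- foot_face (a point): Centre of the lower face of the stop foot. At the start it stands 2 to 5 mm above the hinge.
- hinge: Folded brass cabinet hinge, 34 x 56 x 5 mm, 0.12 kg, loose, lying flat on the fixture's base plate (its underside 14 mm, its top 19 mm above the bench) under the stop foot. Origin at the centre of its underside, z up.
- hinge_b: Bystander: loose brass hinge, 34 x 56 x 5 mm, on the bench.
- hinge_c: Bystander: another such hinge.
- pull_a: Bystander: dark drawer pull, plate 40 x 80 mm, 22 mm high, beside the fixture.
- pull_b: Bystander: another such pull.
- driver: Bystander: screwdriver lying beside the fixture.
- screw_box: Bystander: small carton, 60 x 85 x 45 mm.
Things that resemble listed ones, but are neither listed nor needed, are in the scene too. What is shaped like the jig but orange is not meant.

How it is judged (in metres and radians):
On the way, in this order (a step that is already met when the one before it is completed fails the run):
1. the lever nut is swung loose until the screw is free (over 0.85 rad) (value of joint lock_nut above 0.85 rad), for 0.2 s.
2. with the nut still loose, the stop foot bears on the hinge with more than 6 N (contact force between stop_foot and hinge above 6 N and value of joint lock_nut above 0.8 rad), for 0.2 s.
At the end, for the whole second after the job is handed in: The lever nut is tight (within 0.2 rad of its end stop), the stop foot bears on the hinge with 6 to 40 N, and the hinge lies flat and still within 10 mm of where it was, under the foot (value of joint lock_nut below 0.2 rad and contact force between stop_foot and hinge between 6 and 40 N and horizontal distance between hinge and jig below 0.02 m and angle between hinge's own z axis and vertical below 0.1 rad and distance of hinge from where it was at the start of the episode below 0.01 m and linear speed of hinge below 0.02 m/s); the robot touches nothing.
It fails at once if the foot presses on the hinge with more than 60 N (contact force between stop_foot and hinge above 60 N).
It fails at once if a bystander on the bench is moved by more than 20 mm (distance of any of hinge_b, hinge_c, pull_a, pull_b, driver, screw_box from where it was at the start of the episode above 0.02 m).
It also fails if it takes over 72 s, if anything falls off the work surface, if the arm or the gripper's body presses on something with over 40 N, if the wrist force passes 120 N, or if a joint passes its speed limit or range.

## Working session

There is one attempt and no reset: what is moved stays moved. The work goes in short steps, Python scripts to look and compute and a tool call to move; the robot and the scene stay as the last step left them, time stands still between calls to the robot, and variables do not carry over. Pictures are saved under pics/ and viewed, and the job is handed in when it is done.

Besides the shell and the picture viewer there is one more tool, called after "Call:" as name(argument=value, ...) on one line, values as JSON. play_rows: Moves the arm, as the interface text tells. Its arguments: {"type":"object","properties":{"series":{"type":"array"}},"required":["series"]}

```bash
ls; mkdir -p pics
python3 - <<'E'
from rig import read_state, vision
import cv2
print(read_state())
for n in ("scene","top","wrist"):
    c=vision.read_camera(n); cv2.imwrite(f"pics/{n}0.png",c["image"])
    print(n,{k:v for k,v in c.items() if k!="image"})
E
```

```text
pics
{'t': 0.0, 'joints': array([ 6.79699726e+01,  5.26332620e+00,  7.05819341e+01, -8.88960331e-04,
        1.04267561e+02, -3.25054375e+00]), 'qd': array([ 0.02535463, -0.00416008,  0.01456157,  0.05214452, -0.00544534,
        0.06299506]), 'tau': array([-2.47920369e-03, -4.58698618e+01, -4.18032968e+01, -2.66978377e-04,
        1.10281905e-02, -2.49647650e-05]), 'tool_pos': array([193.07314068, 567.78333635, 230.14806454]), 'tool_rot': array([[-9.46763335e-01,  3.21929593e-01, -7.24659740e-04],
       [ 3.21930394e-01,  9.46761569e-01, -1.83098103e-03],
       [ 9.66330135e-05, -1.96679570e-03, -9.99998061e-01]]), 'wrist_force': array([-0.70823722, -1.0184331 ,  0.6429202 ]), 'moment': array([-0.06098561, -0.00280173,  0.01901328]), 'grip_width': 85.4104371609076}
scene {'camera_matrix': array([[463.48317336,   0.        , 281.46460636],
       [  0.        , 463.48317336, 223.9264807 ],
       [  0.        ,   0.        ,   1.        ]]), 'rvec': array([ 1.01357395,  2.3378917 , -1.17726782]), 'tvec': array([ 361.50563247, -132.96812564, 1278.734844  ])}
top {'camera_matrix': array([[444.82591455,   0.        , 283.89375677],
       [  0.        , 444.82591455, 211.92712032],
       [  0.        ,   0.        ,   1.        ]]), 'rvec': array([ 2.20153128, -2.18442029,  0.09530083]), 'tvec': array([ -50.04712026,  510.81791836, 1064.35920203])}
wrist {'camera_matrix': array([[307.83669892,   0.        , 275.78598155],
       [  0.        , 307.83669892, 208.87259591],
       [  0.        ,   0.        ,   1.        ]]), 'mount': array([[ 1.12100201e-04, -9.60717738e-01, -2.77527324e-01,
         7.11331494e+01],
       [ 9.99999885e-01,  2.37073256e-04, -4.16752817e-04,
        -4.67219925e-01],
       [ 4.66176130e-04, -2.77527245e-01,  9.60717654e-01,
        -1.42325368e+02],
       [ 0.00000000e+00,  0.00000000e+00,  0.00000000e+00,
         1.00000000e+00]])}
```

View pics/scene0.png

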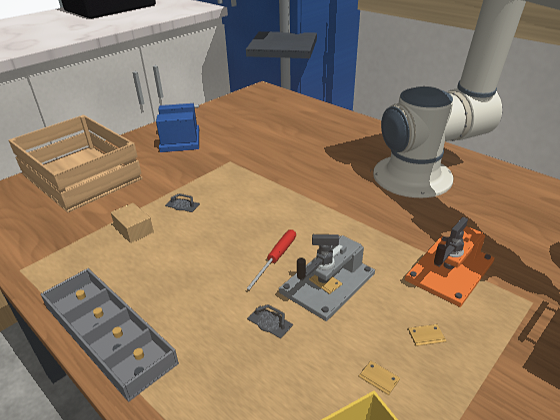

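View pics/top0.png

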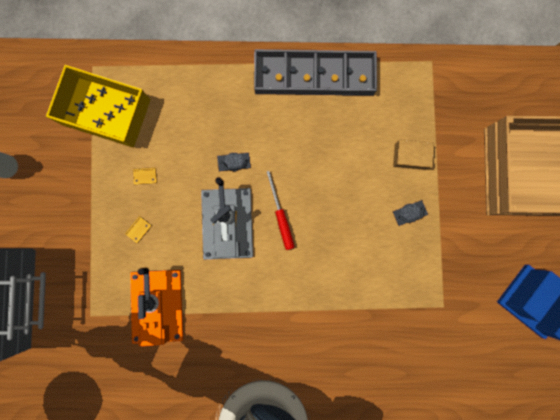

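View pics/wrist0.png

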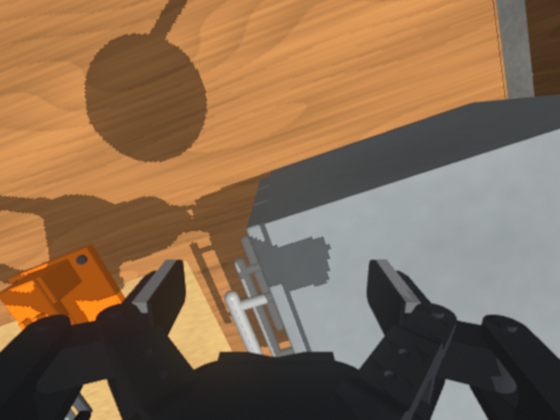

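The grey jig is at about (228,222) in the top view and (325,275) in the scene view. The orange decoy is at (157,305) in the top view. I'll enlarge both views of the jig.

Run:
```python
import cv2
a=cv2.imread("pics/top0.png")[140:270,170:310]; cv2.imwrite("pics/top0c.png",cv2.resize(a,None,fx=5.5,fy=4.6*1.0 and 5.5*0+4.6,interpolation=cv2.INTER_CUBIC) if 0 else cv2.resize(a,None,fx=4.5,fy=4.5,interpolation=cv2.INTER_CUBIC))
a=cv2.imread("pics/scene0.png")[220:340,240:390]; cv2.imwrite("pics/scene0c.png",cv2.resize(a,None,fx=5,fy=5,interpolation=cv2.INTER_CUBIC))
```

```text
(no output)
```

View pics/top0c.png

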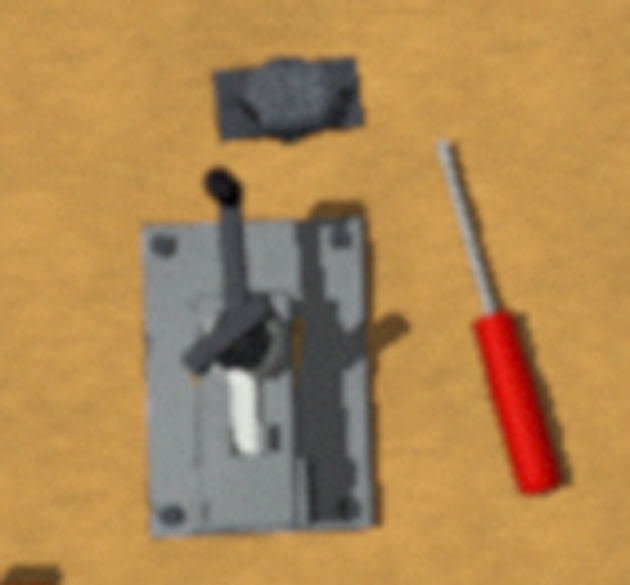

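View pics/scene0c.png

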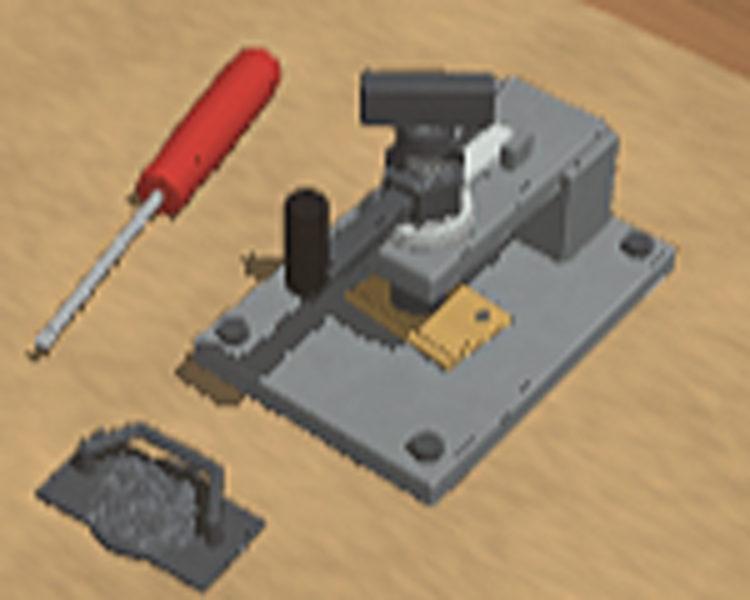

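```bash
cat > h.py <<'E'
import numpy as np, cv2
from rig import read_state, vision
from scipy.optimize import least_squares
from scipy.spatial.transform import Rotation as R
K={'scene':(np.array([[463.48317336,0,281.46460636],[0,463.48317336,223.9264807],[0,0,1]]),np.array([1.01357395,2.3378917,-1.17726782]),np.array([361.50563247,-132.96812564,1278.734844])),
'top':(np.array([[444.82591455,0,283.89375677],[0,444.82591455,211.92712032],[0,0,1]]),np.array([2.20153128,-2.18442029,0.09530083]),np.array([-50.04712026,510.81791836,1064.35920203]))}
def bp(cam,u,v,z):
    k,r,t=K[cam]; M=R.from_rotvec(r).as_matrix(); o=-M.T@t
    d=M.T@np.linalg.inv(k)@np.array([u,v,1.]); return o+d*(z-o[2])/d[2]
def pj(cam,P):
    k,r,t=K[cam]; return cv2.projectPoints(np.array(P,float).reshape(-1,1,3),r,t,k,None)[0].reshape(-1,2)
E
python3 - <<'E'
from h import *
obs=[('top',(145,228),(70,60,14)),('top',(364,220),(70,-60,14)),('top',(372,527),(-100,-60,14)),('top',(151,533),(-100,60,14)),
('top',(218,182),(75,0,126)),('top',(228,334),(0,0,134)),
('scene',(430,487),(70,60,14)),('scene',(200,343),(70,-60,14)),('scene',(674,252),(-100,60,14)),('scene',(307,197),(75,0,126)),('scene',(428,77),(0,0,134))]
f=[]
for c,(u,v),p in obs:
    f.append((c,(u/4.5+170,v/4.5+140) if c=='top' else (u/5+240,v/5+220),p))
def w(x,p):
    c,s=np.cos(x[2]),np.sin(x[2]); return np.array([x[0]+c*p[0]-s*p[1],x[1]+s*p[0]+c*p[1],p[2]])
def res(x,cs=('top','scene')): return np.concatenate([pj(c,w(x,p))[0]-q for c,q,p in f if c in cs])
for cs in (('top',),('scene',),('top','scene')):
    s=least_squares(lambda x:res(x,cs),[500,150,0],loss='soft_l1'); print(cs,s.x,np.degrees(s.x[2]));print(res(s.x,cs).reshape(-1,2).round(1).tolist())
for n,u,v in (('tbar end1',195,362),('end2',262,305)): print(n,bp('top',u/4.5+170,v/4.5+140,134))
print(bp('top',218/4.5+170,182/4.5+140,126))
for nm,u,v,z in (('pull',290,98,10),('drv tip',443,145,5),('drv end',540,480,10)): print(nm,bp('top',u/4.5+170,v/4.5+140,z))
print(np.degrees(np.arctan2(*(bp('scene',493/5+240,74/5+220,134)-bp('scene',363/5+240,73/5+220,134))[[1,0]])))
E
```

```text
('top',) [4.96836579e+02 9.27611199e+01 4.64353958e-02] 2.6605521979234537
[[-0.8, -0.8], [-0.4, -0.9], [0.2, 0.6], [-0.3, 1.2], [1.7, -0.0], [0.0, 0.0]]
('scene',) [499.79613522  95.5099818  -31.36753988] -1797.2276487880038
[[0.9, 0.1], [-1.7, -0.6], [1.1, -1.0], [-1.1, 0.4], [0.2, 0.5]]
('top', 'scene') [4.97923930e+02 9.38981079e+01 5.12316722e-02] 2.9353585925886425
[[-1.4, -1.2], [-1.0, -1.4], [-0.0, -0.0], [-0.5, 0.9], [1.0, -0.5], [-0.5, -0.5], [1.0, -0.9], [-1.6, -1.4], [0.9, -1.9], [-1.0, -0.5], [0.2, -0.3]]
tbar end1 [483.21689113 108.43768323 134.        ]
end2 [511.00474244  76.70125151 134.        ]
[571.71373591  99.99377167 126.        ]
pull [634.88709111  76.79277851  10.        ]
drv tip [610.50566069  -7.2564324    5.        ]
drv end [426.92815716 -61.71197699  10.        ]
131.49388998503073
```

```bash
cat >> h.py <<'E'
def go(x,y,z,yaw=None):
    s=read_state(); M=s['tool_rot']; d=np.array([x,y,z])-s['tool_pos']
    cy=np.degrees(np.arctan2(M[1,0],M[0,0])); tn=None if yaw is None else -((yaw-cy+180)%360-180)
    print('t',round(s['t'],2),'pos',s['tool_pos'].round(1),'xyaw',cy.round(2),'shift mm',(M.T@d).round(1),'turn',tn,'F',s['wrist_force'].round(1),'M',s['moment'].round(3),'tau6',s['tau'][5].round(4),'w',round(s['grip_width'],1))
def st(): go(0,0,0)
E
python3 -c "
from h import *
go(573,98,230,2.9)"
```

```text
t 0.15 pos [193.1 567.9 230.4] xyaw 161.22 shift mm [-511.  -322.5    0.9] turn 158.31888173006 F [ 0.8 -0.5 -0. ] M [-0.022  0.002  0.04 ] tau6 -0.0 w 85.4
```

Call:
play_rows(series=[[0.0854,-0.042,-0.026,0,8],[0.0854,-0.084,-0.053,0,16],[0.0854,-0.126,-0.08,0,24],[0.0854,-0.168,-0.106,0,32],[0.0854,-0.21,-0.1325,0,40]])

```text
t: 0.65
tool_pos: [350.1, 373.3, 231.0]
tool_rot: [[-0.514, 0.858, -0.0], [0.858, 0.514, -0.0], [-0.0, -0.0, -1.0]]
wrist_force: [1.6, 0.8, 0.6]
grip_width: 85.5
```

```bash
python3 -c "
from h import *
go(573,98,230,2.9)"
```

```text
t 0.65 pos [350.1 373.3 231. ] xyaw 120.92 shift mm [-350.7   49.8    1. ] turn 118.01518933418407 F [1.6 0.8 0.6] M [-0.046 -0.052 -0.002] tau6 -0.5472 w 85.5
```

Call:
play_rows(series=[[0.0854,-0.045,0.006,0,8],[0.0854,-0.09,0.013,0,16],[0.0854,-0.135,0.019,0,24],[0.0854,-0.18,0.026,0,32],[0.0854,-0.225,0.032,0,40]])

```text
t: 1.15
tool_pos: [494.2, 197.5, 231.0]
tool_rot: [[0.158, 0.987, -0.0], [0.987, -0.158, 0.0], [0.0, -0.0, -1.0]]
wrist_force: [0.7, 0.6, 0.1]
grip_width: 85.4
```

```bash
python3 -c "
from h import *
go(573,98,230,2.9)"
```

```text
t 1.15 pos [494.2 197.5 231. ] xyaw 80.89 shift mm [-85.8  93.6   1. ] turn 77.98785229361795 F [0.7 0.6 0.1] M [ 0.019 -0.002  0.004] tau6 -0.7948 w 85.4
```

Call:
play_rows(series=[[0.06,-0.02,0.025,0,8],[0.05,-0.04,0.045,0,16],[0.04,-0.06,0.065,0,24],[0.036,-0.08,0.085,0,32],[0.036,-0.086,0.094,0,40]])

```text
t: 1.65
tool_pos: [574.0, 97.5, 230.4]
tool_rot: [[0.758, 0.653, -0.001], [0.653, -0.758, -0.001], [-0.001, 0.0, -1.0]]
wrist_force: [-0.3, 0.5, 0.9]
grip_width: 35.9
```

Call:
play_rows(series=[[0.036,0,0,0,8],[0.036,0,0,0,16],[0.036,0,0,0,24],[0.036,0,0,0,32],[0.036,0,0,0,38]])

```text
t: 2.15
tool_pos: [573.0, 99.7, 230.8]
tool_rot: [[0.999, 0.051, -0.001], [0.051, -0.999, -0.0], [-0.001, 0.0, -1.0]]
wrist_force: [0.1, 0.4, -1.1]
grip_width: 36.0
```

```bash
cat >> h.py <<'E'
def wr(name):
    s=read_state(); c=vision.read_camera('wrist'); cv2.imwrite('pics/'+name,c['image'])
    np.savez('pics/'+name[:-4]+'.npz',p=s['tool_pos'],R=s['tool_rot'],k=c['camera_matrix'],m=c['mount'])
def wcam(name):
    d=np.load('pics/'+name[:-4]+'.npz'); T=np.eye(4); T[:3,:3]=d['R']; T[:3,3]=d['p']; return d['k'],T@d['m']
def wbp(name,u,v,z):
    k,T=wcam(name); v_=T[:3,:3]@np.linalg.inv(k)@np.array([u,v,1.]); o=T[:3,3]; return o+v_*(z-o[2])/v_[2]
def wpj(name,P):
    k,T=wcam(name); q=np.linalg.inv(T)@np.append(P,1); q=k@q[:3]; return q[:2]/q[2]
E
python3 -c "
from h import *
go(573,98,230,2.9)
wr('w1.png')"
```

```text
t 2.15 pos [573.   99.7 230.8] xyaw 2.91 shift mm [-0.1  1.7  0.8] turn 0.006227445577309254 F [ 0.1  0.4 -1.1] M [0.043 0.002 0.024] tau6 -1.076 w 36.0
```

View pics/w1.png

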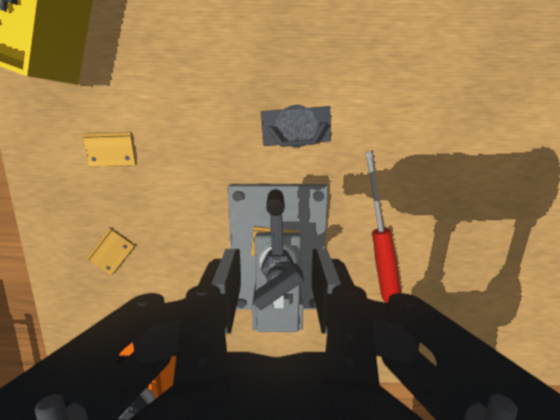

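```bash
python3 -c "
from h import *
a=cv2.imread('pics/w1.png')[170:340,190:370]; cv2.imwrite('pics/w1c.png',cv2.resize(a,None,fx=4,fy=3.5,interpolation=cv2.INTER_CUBIC))
n='w1.png'
for x,y in((497.9,93.9),(496.8,92.8),(499.8,95.5)):
  print(wpj(n,[x+75*np.cos(.05),y+75*np.sin(.05),126]),wpj(n,[x,y,134]))
print(wbp(n,276,196,126), wbp(n,276,285,134))
"
```

```text
[277.90327888 207.03413258] [277.72784149 291.65009558]
[279.14820653 208.3621868 ] [278.91141568 292.81109818]
[276.10525577 204.74993675] [276.01866209 289.65355474]
[582.19365426  99.71861939 126.        ] [504.37395903  95.74998029 134.        ]
```

View pics/w1c.png

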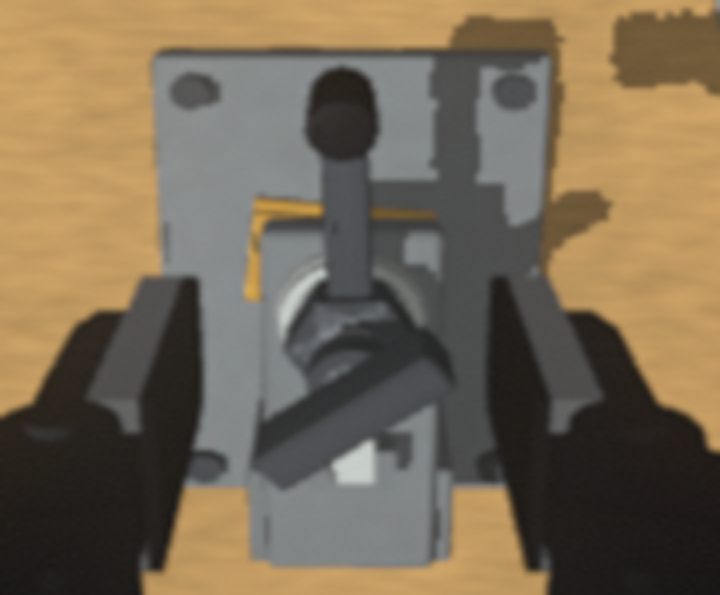

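```bash
python3 -c "
from h import *
n='w1.png'
g=lambda u,v,z:wbp(n,190+u/4,170+v/3.5,z)
print(g(342,127,126),g(350,427,134))
a,b=g(283,488,134),g(452,385,134);print(a,b,np.linalg.norm(a-b),np.degrees(np.arctan2(b[1]-a[1],b[0]-a[0])))
a,b=g(258,455,134),g(430,350,134);print(a,b,np.linalg.norm(a-b),np.degrees(np.arctan2(b[1]-a[1],b[0]-a[0])))
# lever direction: base front edge
a,b=g(153,55,14),g(551,52,14);print(a,b,np.degrees(np.arctan2(b[1]-a[1],b[0]-a[0]))+90)
go(573,98,97,2.9)
"
```

```text
[573.35284991  99.6846954  126.        ] [497.54268373  94.08162193 134.        ]
[479.16710029 108.12285655 134.        ] [510.43066177  72.59932438 134.        ] 47.32157662316926 -48.64962940543652
[488.50209455 114.00908897 134.        ] [519.76543831  78.04351026 134.        ] 47.65416576727007 -49.00095897711128
[564.17300494 155.56851254  14.        ] [571.21754477  37.51043032  14.        ] 3.414797008154494
t 2.2 pos [573.   99.8 230.8] xyaw 2.67 shift mm [1.000e-01 1.800e+00 1.338e+02] turn -0.22928285796001546 F [-0.6  0.1 -0.4] M [-0.032 -0.029 -0.007] tau6 -0.318 w 35.8
```

Call:
play_rows(series=[[0.036,0,0,0.04,0],[0.036,0,0,0.08,0],[0.036,0,0,0.11,0],[0.03,0,0,0.13,0],[0.03,0,0,0.13,0]])

```text
t: 2.7
tool_pos: [570.8, 99.6, 96.7]
tool_rot: [[0.998, 0.058, -0.008], [0.058, -0.998, -0.001], [-0.008, 0.0, -1.0]]
wrist_force: [-0.1, 0.2, -0.2]
grip_width: 29.8
```

```bash
python3 -c "
from h import *
go(573,98,100,2.9)
wr('w2.png')"
```

```text
t 2.7 pos [570.8  99.6  96.7] xyaw 3.32 shift mm [ 2.1  1.7 -3.3] turn 0.421544121756682 F [-0.1  0.2 -0.2] M [-0.025 -0.028  0.032] tau6 -0.0051 w 29.8
```

View pics/w2.png

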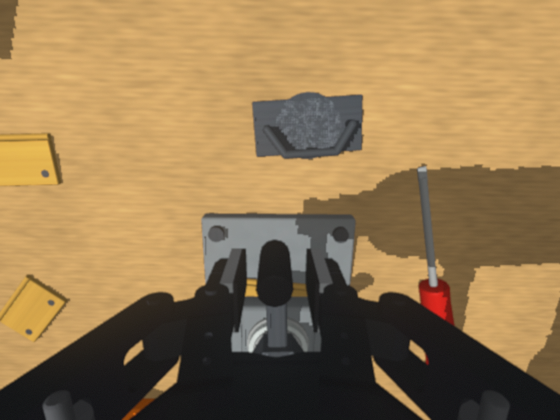

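```bash
cat >> h.py <<'E'
def arc(ths,A=(498,94.5),y0=3.3,r=75,zb=100):
    st()
    s=read_state(); M=s['tool_rot']; cy=np.degrees(np.arctan2(M[1,0],M[0,0]))
    for th in ths:
        a=np.radians(y0+th); P=np.array([A[0]+r*np.cos(a),A[1]+r*np.sin(a),zb+4*np.radians(th)])
        print(th,(M.T@(P-s['tool_pos'])/1000).round(4),round(-((y0+th-cy+180)%360-180),1))
E
python3 -c "
from h import *
arc([0,7,14,22,30,38])
"
```

```text
t 2.75 pos [572.   99.7  99.5] xyaw 3.3 shift mm [-576.4   66.6  101.7] turn None F [-0.5  0.6  0.4] M [ 0.043 -0.001 -0.019] tau6 -0.0169 w 29.8
0 [ 0.0008  0.0009 -0.0006] 0.0
7 [ 0.0003 -0.0082 -0.001 ] -7.0
14 [-0.0014 -0.0172 -0.0015] -14.0
22 [-0.0046 -0.0272 -0.0021] -22.0
30 [-0.0092 -0.0366 -0.0026] -30.0
38 [-0.0151 -0.0452 -0.0032] -38.0
```

Call:
play_rows(series=[[0.02,0.001,0.0005,0,0],[0.02,0.001,0.0005,0,0],[0.02,0.0005,-0.004,-0.001,-4],[0.02,0.0003,-0.0082,-0.001,-7],[0.02,-0.0014,-0.0172,-0.0015,-14]])

```text
t: 3.25
tool_pos: [571.7, 116.1, 104.6]
tool_rot: [[0.955, 0.298, 0.003], [0.298, -0.955, -0.001], [0.002, 0.002, -1.0]]
wrist_force: [-0.9, -2.5, -0.3]
grip_width: 20.0
```

```bash
python3 -c "
from h import *
arc([14,22,30,38,46,54])
"
```

```text
t 3.25 pos [571.7 116.1 104.6] xyaw 17.34 shift mm [-580.5  -59.8  103.1] turn None F [-0.9 -2.5 -0.3] M [-0.324  0.114  0.01 ] tau6 1.9506 w 20.0
14 [-0.0018 -0.0013  0.0036] 0.0
22 [-0.0025 -0.0118  0.003 ] -8.0
30 [-0.0047 -0.022   0.0025] -16.0
38 [-0.0082 -0.0318  0.0019] -24.0
46 [-0.0131 -0.0411  0.0013] -32.0
54 [-0.0193 -0.0495  0.0007] -40.0
```

Call:
play_rows(series=[[0.02,-0.0025,-0.0118,0.001,-8],[0.02,-0.0047,-0.022,0.001,-16],[0.02,-0.0082,-0.0318,0.001,-24],[0.02,-0.0131,-0.0411,0.001,-32],[0.02,-0.0193,-0.0495,0.0005,-40]])

```text
t: 3.75
tool_pos: [538.5, 158.8, 104.3]
tool_rot: [[0.536, 0.844, 0.003], [0.844, -0.536, 0.0], [0.002, 0.003, -1.0]]
wrist_force: [0.8, -0.2, 0.7]
grip_width: 19.9
```

```bash
python3 -c "
from h import *
arc([54,60,66,71,75])
"
```

```text
t 3.75 pos [538.5 158.8 104.3] xyaw 57.56 shift mm [-423.1 -369.5  102.4] turn None F [ 0.8 -0.2  0.7] M [-0.087 -0.03  -0.057] tau6 1.6764 w 19.9
54 [-0.001   0.0007  0.0005] 0.3
60 [-0.0014 -0.0072  0.0001] -5.7
66 [-0.0026 -0.0149 -0.0004] -11.7
71 [-0.0042 -0.0212 -0.0007] -16.7
75 [-0.0059 -0.0262 -0.001 ] -20.7
```

Call:
play_rows(series=[[0.02,-0.0014,-0.0072,0,-6],[0.02,-0.0026,-0.0149,0,-12],[0.02,-0.0042,-0.0212,-0.0005,-17],[0.02,-0.0059,-0.0262,-0.001,-21],[0.02,-0.0059,-0.0262,-0.001,-21]])

```text
t: 4.25
tool_pos: [512.9, 168.1, 105.1]
tool_rot: [[0.203, 0.979, 0.003], [0.979, -0.203, 0.001], [0.001, 0.003, -1.0]]
wrist_force: [0.4, -0.3, 1.1]
grip_width: 19.9
```

```bash
python3 -c "
from h import *
arc([75])
wr('w3.png');c=vision.read_camera('scene')['image'];cv2.imwrite('pics/s3.png',cv2.resize(c[210:340,240:390],None,fx=5,fy=4.5))
st()"
```

```text
t 4.25 pos [512.9 168.1 105.1] xyaw 78.29 shift mm [-268.8 -468.4  103.6] turn None F [ 0.4 -0.3  1.1] M [ 0.036 -0.055 -0.064] tau6 -0.6958 w 19.9
75 [-0.0001  0.0004 -0.0001] -0.0
t 4.35 pos [513.  167.9 104.5] xyaw 78.13 shift mm [-269.9 -467.7  103.4] turn None F [ 0.8 -1.2 -0.6] M [0.023 0.018 0.092] tau6 -0.0838 w 19.9
```

View pics/w3.png

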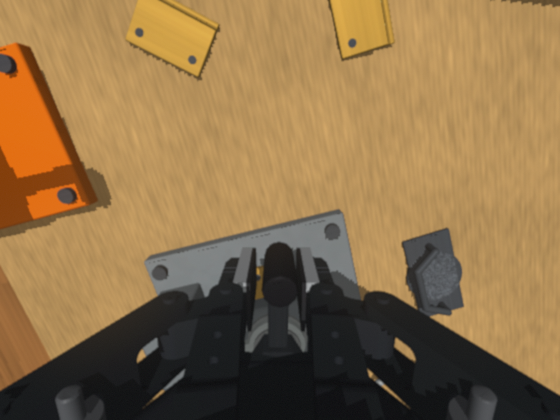

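View pics/s3.png

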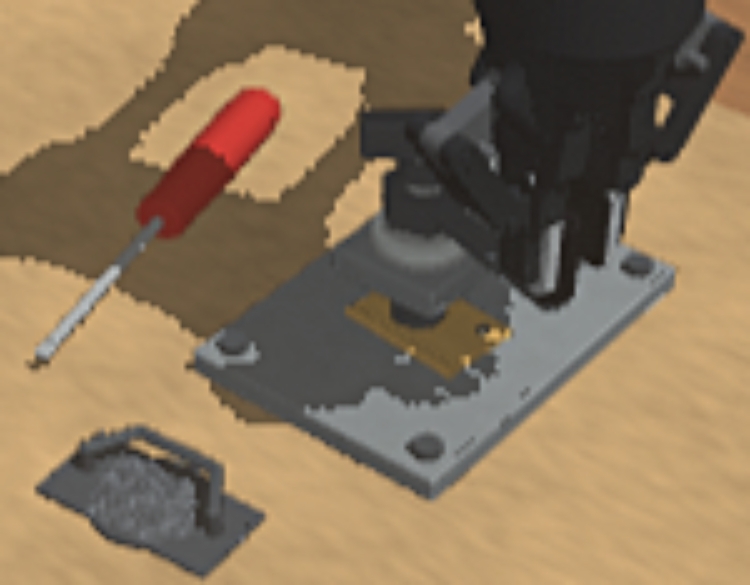

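Call:
play_rows(series=[[0.026,0,0,-0.03,0],[0.03,0,0,-0.07,0],[0.036,0,0,-0.09,0],[0.04,0,0,-0.09,0],[0.04,0,0,-0.09,0]])

```text
t: 4.85
tool_pos: [512.8, 167.7, 193.5]
tool_rot: [[0.205, 0.979, 0.001], [0.979, -0.205, 0.0], [0.0, 0.001, -1.0]]
wrist_force: [-0.3, -0.2, -0.6]
grip_width: 40.1
```

```bash
python3 -c "
from h import *
go(498,94.5,195,131)"
```

```text
t 4.85 pos [512.8 167.7 193.5] xyaw 78.15 shift mm [-74.6   0.5  -1.6] turn -52.84562931424506 F [-0.3 -0.2 -0.6] M [-0.015 -0.041 -0.029] tau6 0.011 w 40.1
```

Call:
play_rows(series=[[0.04,-0.015,0,-0.01,-8],[0.04,-0.035,0,-0.01,-16],[0.04,-0.055,0,-0.01,-25],[0.04,-0.07,0,-0.01,-33],[0.04,-0.0745,0.0005,-0.01,-41]])

```text
t: 5.35
tool_pos: [496.9, 93.2, 201.2]
tool_rot: [[-0.491, 0.871, -0.003], [0.871, 0.491, -0.001], [0.001, -0.003, -1.0]]
wrist_force: [0.1, 0.5, 0.5]
grip_width: 40.0
```

Call:
play_rows(series=[[0.04,0,0,0,-6],[0.04,0,0,0,-12],[0.04,0,0,0,-12],[0.04,0,0,0,-12]])

```text
t: 5.75
tool_pos: [497.3, 94.6, 201.8]
tool_rot: [[-0.657, 0.754, -0.002], [0.754, 0.657, -0.0], [0.001, -0.002, -1.0]]
wrist_force: [-0.6, 0.3, 0.2]
grip_width: 40.2
```

```bash
python3 -c "
from h import *
go(498,94.5,108,131)
wr('w4.png');st()
a=cv2.imread('pics/w4.png')[200:400,180:380]; cv2.imwrite('pics/w4c.png',cv2.resize(a,None,fx=3,fy=3,interpolation=cv2.INTER_CUBIC))
print(wpj('w4.png',[498,94.5,134]))
"
```

```text
t 5.75 pos [497.3  94.6 201.8] xyaw 131.04 shift mm [-0.6  0.6 93.8] turn 0.03955345720046921 F [-0.6  0.3  0.2] M [0.028 0.019 0.03 ] tau6 -0.1235 w 40.2
t 5.8 pos [497.4  94.7 202.2] xyaw 131.06 shift mm [ 255.2 -436.9  203.1] turn None F [0.4 0.3 0.7] M [ 0.02  -0.032  0.034] tau6 -0.0123 w 39.8
[277.64218158 223.09014656]
```

View pics/w4c.png

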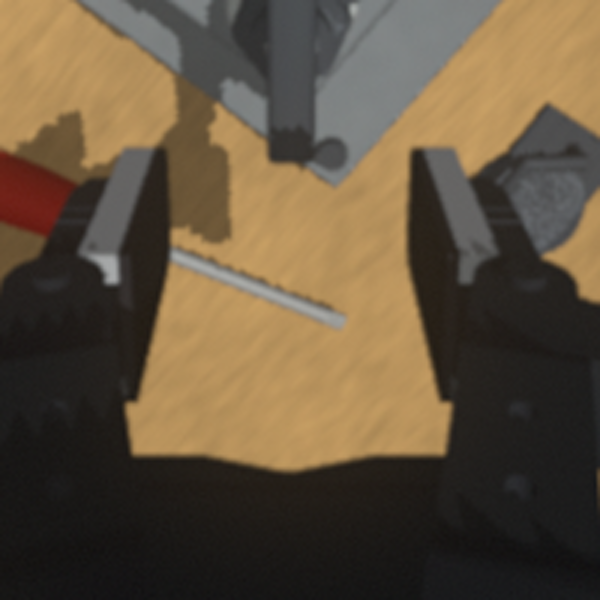

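```bash
python3 -c "
from h import *
u=np.array([-.656,.755,0])
for s in (-25,25): print(wpj('w4.png',np.array([498,94.5,134])+s*u))
"
```

```text
[277.55103072 255.00767347]
[277.73920365 189.11674977]
```

View pics/w4.png

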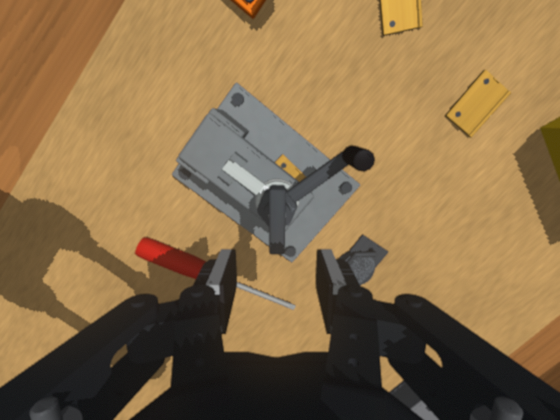

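Call:
play_rows(series=[[0.04,0,0.0003,0.045,0],[0.04,0,0.0003,0.08,0],[0.04,0,0.0003,0.093,0],[0.025,0,0.0003,0.093,0],[0.018,0,0.0003,0.093,0]])

```text
t: 6.3
tool_pos: [497.6, 95.0, 110.1]
tool_rot: [[-0.659, 0.753, -0.002], [0.753, 0.659, 0.0], [0.001, -0.001, -1.0]]
wrist_force: [0.5, 1.4, -11.7]
grip_width: 18.4
```

Call:
play_rows(series=[[0.015,0,0,0,0],[0.013,0,0,0,0],[0.01,0,0,0,0],[0.01,0,0,0,0],[0.01,0,0,0,0]])

```text
t: 6.8
tool_pos: [497.7, 95.0, 110.1]
tool_rot: [[-0.659, 0.752, -0.001], [0.752, 0.659, 0.0], [0.001, -0.0, -1.0]]
wrist_force: [-1.2, 1.4, -10.0]
grip_width: 17.5
```

```bash
python3 -c "
from h import *
st()
s=vision.read_camera('top')
st()
s=vision.read_camera('top')
st()
wr('w5.png')"
```

```text
t 6.8 pos [497.7  95.  110.1] xyaw 131.22 shift mm [ 256.4 -436.9  110.5] turn None F [ -1.2   1.4 -10. ] M [ 0.289  0.317 -0.015] tau6 -0.0226 w 17.5
t 6.85 pos [497.7  95.  110.1] xyaw 131.23 shift mm [ 256.4 -436.9  110.5] turn None F [ -1.6   2.8 -12.2] M [0.304 0.302 0.02 ] tau6 -0.0225 w 17.6
t 6.9 pos [497.7  95.  110.1] xyaw 131.23 shift mm [ 256.4 -436.9  110.4] turn None F [ -1.7   2.  -12.7] M [ 0.306  0.394 -0.039] tau6 -0.0224 w 17.5
```

View pics/w5.png

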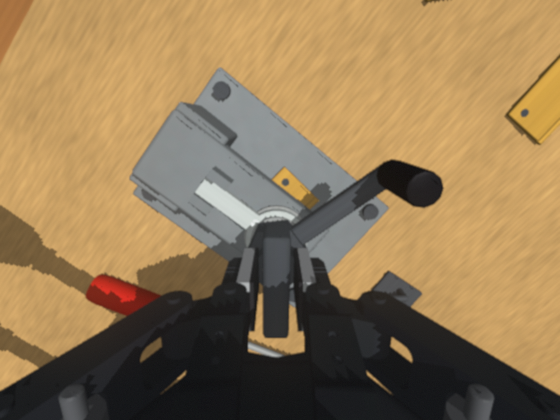

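Call:
play_rows(series=[[0.03,0,0,0,0],[0.03,0,0,-0.002,0],[0.03,0,0,-0.006,0],[0.02,0,0,-0.006,0],[0.014,0,0,-0.006,0]])

```text
t: 7.45
tool_pos: [498.6, 94.8, 117.6]
tool_rot: [[-0.659, 0.752, 0.002], [0.752, 0.659, 0.0], [-0.002, 0.002, -1.0]]
wrist_force: [-0.2, 0.1, -0.6]
grip_width: 13.9
```

Call:
play_rows(series=[[0.013,0,0,0,0],[0.01,0,0,0,0],[0.01,0,0,0,0],[0.01,0,0,0,0]])

```text
t: 7.85
tool_pos: [498.0, 94.7, 116.7]
tool_rot: [[-0.659, 0.752, 0.0], [0.752, 0.659, -0.0], [-0.0, 0.0, -1.0]]
wrist_force: [-1.8, -0.4, 4.7]
grip_width: 11.0
```

```bash
python3 -c "
from h import *
st()
s=vision.read_camera('top')
st()
"
```

```text
t 7.85 pos [498.   94.7 116.7] xyaw 131.2 shift mm [ 256.8 -437.1  116.6] turn None F [-1.8 -0.4  4.7] M [-0.26   0.322 -0.243] tau6 -0.2313 w 11.0
t 7.9 pos [498.   94.7 116.7] xyaw 131.2 shift mm [ 256.8 -437.1  116.6] turn None F [-2.  -0.6  5.6] M [-0.195  0.334 -0.247] tau6 -0.2349 w 11.1
```

Call:
play_rows(series=[[0.01,0,0,0,1],[0.01,0,0,0,2],[0.01,0,0,0,4],[0.01,0,0,0,6],[0.01,0,0,0,6]])

```text
t: 8.4
tool_pos: [498.0, 94.8, 116.7]
tool_rot: [[-0.576, 0.817, 0.001], [0.817, 0.576, -0.0], [-0.001, 0.0, -1.0]]
wrist_force: [-2.1, -1.6, 4.6]
grip_width: 11.0
```

```bash
python3 -c "
from h import *
st()
s=vision.read_camera('top')
st()
"
```

```text
t 8.4 pos [498.   94.8 116.7] xyaw 125.18 shift mm [ 209.5 -461.7  116.5] turn None F [-2.1 -1.6  4.6] M [-0.274  0.346  0.007] tau6 0.3535 w 11.0
t 8.45 pos [498.   94.8 116.7] xyaw 125.22 shift mm [ 209.8 -461.6  116.5] turn None F [-1.8 -1.3  5.2] M [-0.241  0.298  0.055] tau6 0.1022 w 10.9
```

Call:
play_rows(series=[[0.01,0,0,0,4],[0.01,0,0,0,8],[0.01,0,0,0,12],[0.01,0,0,0,12],[0.01,0,0,0,12]])

```text
t: 8.95
tool_pos: [498.2, 94.8, 116.7]
tool_rot: [[-0.395, 0.919, 0.001], [0.919, 0.395, -0.0], [-0.0, 0.001, -1.0]]
wrist_force: [-1.4, -1.0, 5.9]
grip_width: 10.8
```

```bash
cat > q.py <<'E'
from h import *
m=[];tt=[]
for i in range(4):
    s=read_state(); m.append(s['moment'][2]);tt.append(s['tau'][5]); 
    if i<3: vision.read_camera('scene')
print('Mz',np.round(m,3),'tau6',np.round(tt,3)); st()
E
python3 q.py
```

```text
Mz [-0.263 -0.175 -0.178 -0.204] tau6 [-0.164 -0.197 -0.202 -0.202]
t 9.1 pos [498.2  94.9 116.7] xyaw 113.27 shift mm [ 109.7 -495.2  116.3] turn None F [-1.  -0.8  5.8] M [-0.138  0.304 -0.204] tau6 -0.2023 w 11.0
```

Call:
play_rows(series=[[0.01,0,0,0,1],[0.01,0,0,0,2],[0.01,0,0,0,3],[0.01,0,0,0,4],[0.01,0,0,0,5]])

```text
t: 9.6
tool_pos: [498.2, 94.9, 116.7]
tool_rot: [[-0.314, 0.95, 0.001], [0.95, 0.314, -0.0], [-0.0, 0.001, -1.0]]
wrist_force: [-1.0, -1.7, 5.3]
grip_width: 11.0
```

```bash
python3 q.py; python3 -c "
from h import *
wr('w6.png');c=vision.read_camera('scene')['image'];cv2.imwrite('pics/s6.png',cv2.resize(c[210:340,240:390],None,fx=5,fy=4.5))"
```

```text
Mz [0.24  0.167 0.153 0.086] tau6 [-0.02   0.138  0.269  0.144]
t 9.75 pos [498.2  94.9 116.7] xyaw 108.3 shift mm [  66.4 -502.9  116.3] turn None F [-1.8 -0.2  5.7] M [-0.217  0.153  0.086] tau6 0.1441 w 10.8
```

View pics/w6.png

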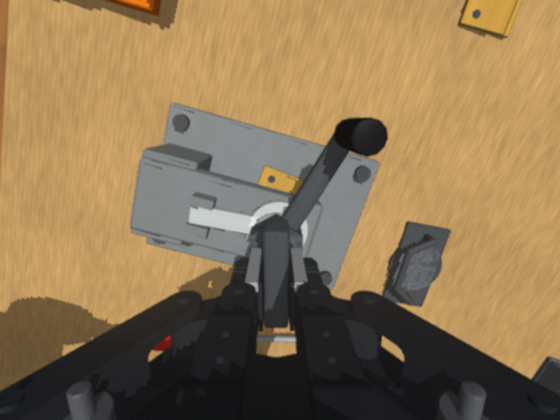

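View pics/s6.png

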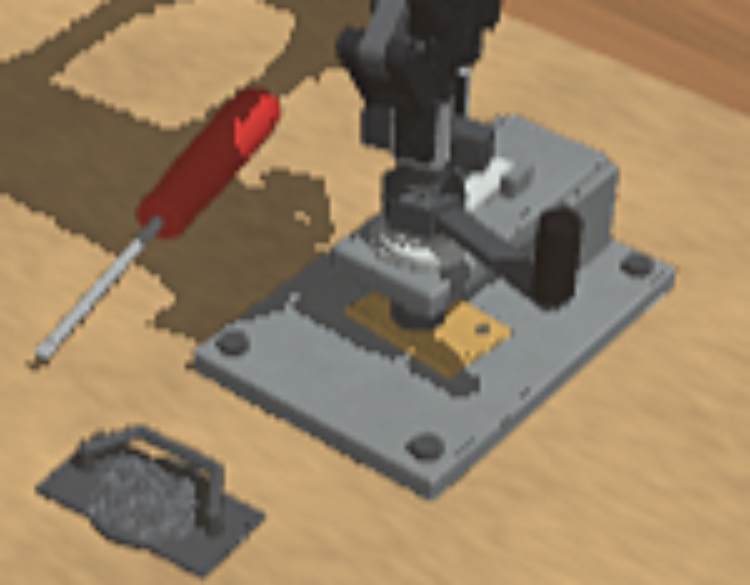

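Call:
play_rows(series=[[0.01,0,0,0,1],[0.01,0,0,0,2],[0.01,0,0,0,3],[0.01,0,0,0,3.5],[0.01,0,0,0,4]])

```text
t: 10.35
tool_pos: [498.3, 94.9, 116.7]
tool_rot: [[-0.247, 0.969, 0.001], [0.969, 0.247, -0.0], [-0.0, 0.001, -1.0]]
wrist_force: [-1.0, -1.1, 5.4]
grip_width: 10.6
```

```bash
python3 q.py
```

```text
Mz [0.194 0.144 0.166 0.173] tau6 [0.102 0.17  0.227 0.166]
t 10.5 pos [498.3  94.9 116.7] xyaw 104.29 shift mm [  31.1 -506.4  116.2] turn None F [-1.1 -1.1  4.6] M [-0.188  0.171  0.173] tau6 0.166 w 10.7
```

Call:
play_rows(series=[[0.01,0,0,0,1],[0.01,0,0,0,2],[0.01,0,0,0,3],[0.01,0,0,0,3.5],[0.01,0,0,0,4]])

```text
t: 11.0
tool_pos: [498.3, 94.9, 116.8]
tool_rot: [[-0.178, 0.984, 0.001], [0.984, 0.178, -0.0], [-0.0, 0.001, -1.0]]
wrist_force: [-0.7, -0.5, 4.9]
grip_width: 11.1
```

```bash
python3 q.py
```

```text
Mz [0.219 0.171 0.176 0.15 ] tau6 [0.102 0.171 0.226 0.166]
t 11.15 pos [498.3  94.9 116.8] xyaw 100.28 shift mm [  -4.4 -507.4  116.1] turn None F [ 0.5 -0.8  5.4] M [-0.178  0.145  0.15 ] tau6 0.1657 w 11.0
```

Call:
play_rows(series=[[0.01,0,0,0,1],[0.01,0,0,0,2],[0.01,0,0,0,3],[0.01,0,0,0,3.5],[0.01,0,0,0,4]])

```text
t: 11.65
tool_pos: [498.4, 94.9, 116.7]
tool_rot: [[-0.109, 0.994, 0.001], [0.994, 0.109, 0.0], [-0.0, 0.001, -1.0]]
wrist_force: [-0.3, 0.2, 5.4]
grip_width: 11.1
```

```bash
python3 q.py
```

```text
Mz [0.174 0.165 0.135 0.132] tau6 [0.102 0.171 0.228 0.167]
t 11.8 pos [498.3  94.9 116.7] xyaw 96.28 shift mm [ -39.8 -505.9  116.1] turn None F [-1.  -1.6  3.7] M [-0.139  0.071  0.132] tau6 0.1665 w 10.9
```

Call:
play_rows(series=[[0.01,0,0,0,1],[0.01,0,0,0,2],[0.01,0,0,0,3],[0.01,0,0,0,3.5],[0.01,0,0,0,4]])

```text
t: 12.3
tool_pos: [498.4, 94.9, 116.8]
tool_rot: [[-0.039, 0.999, 0.001], [0.999, 0.039, 0.0], [-0.0, 0.001, -1.0]]
wrist_force: [0.1, -0.4, 4.9]
grip_width: 11.4
```

```bash
python3 q.py
```

```text
Mz [0.284 0.168 0.123 0.156] tau6 [0.102 0.171 0.228 0.166]
t 12.45 pos [498.4  94.9 116.7] xyaw 92.26 shift mm [ -75.2 -501.9  116. ] turn None F [ 0.6 -1.1  5.7] M [-0.184 -0.005  0.156] tau6 0.1664 w 11.0
```

Call:
play_rows(series=[[0.01,0,0,0,1],[0.01,0,0,0,2],[0.01,0,0,0,3],[0.01,0,0,0,3.5],[0.01,0,0,0,4]])

```text
t: 12.95
tool_pos: [498.5, 94.9, 116.7]
tool_rot: [[0.031, 1.0, 0.002], [1.0, -0.031, 0.0], [0.0, 0.002, -1.0]]
wrist_force: [0.2, -1.1, 4.6]
grip_width: 11.1
```

```bash
python3 q.py
```

```text
Mz [0.212 0.202 0.15  0.13 ] tau6 [0.103 0.171 0.228 0.166]
t 13.1 pos [498.4  94.9 116.7] xyaw 88.24 shift mm [-110.2 -495.5  116. ] turn None F [ 0.2 -1.7  4.6] M [-0.133  0.002  0.13 ] tau6 0.1663 w 10.9
```

Call:
play_rows(series=[[0.01,0,0,0,1],[0.01,0,0,0,2],[0.01,0,0,0,3],[0.01,0,0,0,3.5],[0.01,0,0,0,4]])

```text
t: 13.6
tool_pos: [498.5, 94.9, 116.8]
tool_rot: [[0.101, 0.995, 0.002], [0.995, -0.101, 0.0], [0.0, 0.002, -1.0]]
wrist_force: [1.1, -0.3, 5.7]
grip_width: 10.9
```

```bash
python3 q.py
```

```text
Mz [0.187 0.187 0.157 0.144] tau6 [0.103 0.163 0.228 0.166]
t 13.75 pos [498.5  94.9 116.7] xyaw 84.23 shift mm [-144.6 -486.6  115.9] turn None F [ 1.5 -1.7  5.2] M [-0.172 -0.087  0.144] tau6 0.1658 w 11.2
```

Call:
play_rows(series=[[0.01,0,0,0,1],[0.01,0,0,0,2],[0.01,0,0,0,3],[0.01,0,0,0,3.5],[0.01,0,0,0,4]])

```text
t: 14.25
tool_pos: [498.5, 94.9, 116.8]
tool_rot: [[0.17, 0.985, 0.002], [0.985, -0.17, 0.0], [0.0, 0.002, -1.0]]
wrist_force: [1.4, -1.1, 5.1]
grip_width: 11.0
```

```bash
python3 q.py
```

```text
Mz [0.274 0.147 0.153 0.113] tau6 [0.134 0.197 0.25  0.189]
t 14.4 pos [498.5  94.9 116.7] xyaw 80.23 shift mm [-178.2 -475.4  115.9] turn None F [ 1.7 -1.4  4.4] M [-0.157 -0.191  0.113] tau6 0.1891 w 10.9
```

Call:
play_rows(series=[[0.01,0,0,0,1],[0.01,0,0,0,2],[0.01,0,0,0,3],[0.01,0,0,0,3.5],[0.01,0,0,0,4]])

```text
t: 14.9
tool_pos: [498.6, 94.9, 116.7]
tool_rot: [[0.238, 0.971, 0.002], [0.971, -0.238, 0.0], [0.001, 0.002, -1.0]]
wrist_force: [1.4, -1.3, 5.0]
grip_width: 10.7
```

```bash
python3 q.py;  python3 -c "
from h import *
wr('w7.png');c=vision.read_camera('scene')['image'];cv2.imwrite('pics/s7.png',cv2.resize(c[260:310,290:350],None,fx=12,fy=12,interpolation=2))"
```

```text
Mz [0.22  0.152 0.195 0.237] tau6 [0.176 0.238 0.291 0.231]
t 15.05 pos [498.6  94.9 116.7] xyaw 76.23 shift mm [-210.9 -461.8  115.8] turn None F [ 1.5 -1.7  5.6] M [-0.28  -0.197  0.237] tau6 0.2309 w 10.8
```

View pics/w7.png

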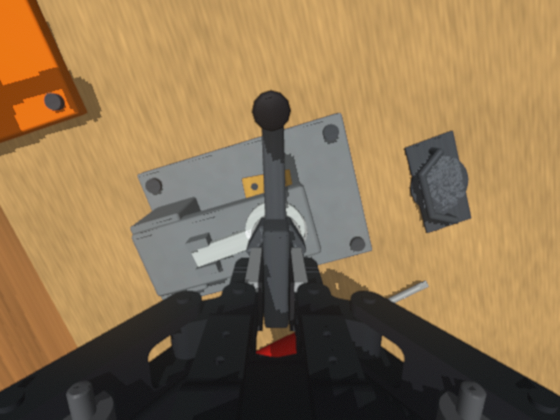

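View pics/s7.png

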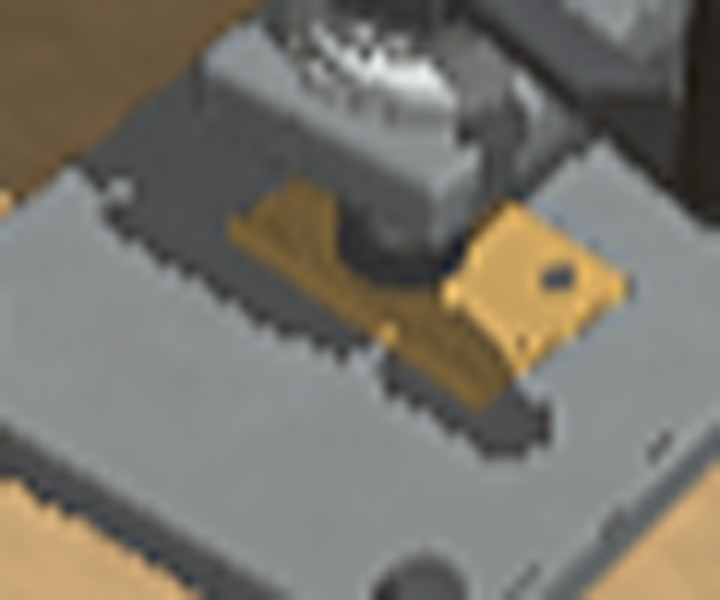

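The foot made contact at about 51° of turn. tau6 has risen 0.065 N m, which means about 17 to 21 N on the hinge. I'll release the bar now.

Call:
play_rows(series=[[0.016,0,0,0,0],[0.025,0,0,0,0],[0.035,0,0,-0.01,0],[0.036,0,0,-0.05,0],[0.036,0,0,-0.085,0]])

```text
t: 15.65
tool_pos: [497.3, 94.9, 202.1]
tool_rot: [[0.238, 0.971, -0.002], [0.971, -0.238, -0.0], [-0.001, -0.002, -1.0]]
wrist_force: [0.2, 0.0, 0.6]
grip_width: 36.2
```

```bash
python3 -c "
from h import *
wr('w8.png');
arc([73])
a=cv2.imread('pics/w8.png')[100:300,180:380]; cv2.imwrite('pics/w8c.png',cv2.resize(a,None,fx=3,fy=3,interpolation=cv2.INTER_CUBIC))"
```

```text
t 15.7 pos [499.4  95.2 209.9] xyaw 76.22 shift mm [-212.  -464.1  205.3] turn None F [-1.   0.2  5.6] M [-0.002 -0.008  0.062] tau6 0.0003 w 35.9
73 [ 0.0737 -0.0022  0.105 ] -0.1
```

View pics/w8c.png

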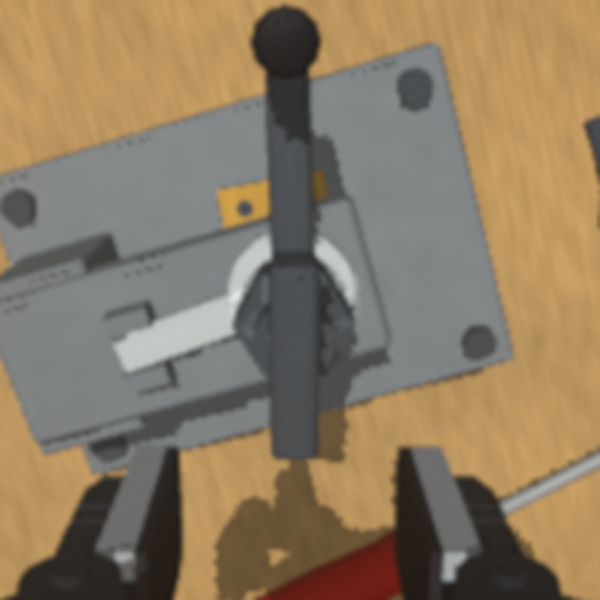

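```bash
python3 -c "
from h import *
p=wbp('w8.png',180+286/3,100+40/3,131);print(p,np.degrees(np.arctan2(p[1]-94.8,p[0]-498))-3.3)
b=wbp('w8.png',180+296/3,100+350/3,134);print(b)
go(p[0],p[1],180,77)
"
```

```text
[513.93493909 167.19209939 131.        ] 74.28603097194099
[499.37237709  97.81666717 134.        ]
t 15.7 pos [499.4  95.2 209.9] xyaw 76.22 shift mm [73.3 -3.3 30.1] turn -0.7751611018020981 F [-1.   0.2  5.6] M [-0.002 -0.008  0.062] tau6 0.0003 w 35.9
```

Lever is at about 74° (1.29 rad). Next I move over the knob and descend.

Call:
play_rows(series=[[0.036,0.04,-0.002,0,-1],[0.036,0.073,-0.003,0,-1],[0.036,0.0735,-0.003,0,-1],[0.036,0.0735,-0.003,0.04,-1],[0.036,0.0735,-0.003,0.06,-1]])

```text
t: 16.2
tool_pos: [511.8, 166.7, 139.0]
tool_rot: [[0.221, 0.975, -0.002], [0.975, -0.221, -0.001], [-0.001, -0.002, -1.0]]
wrist_force: [-0.6, -0.8, -0.1]
grip_width: 36.1
```

```bash
python3 -c "
from h import *
wr('w9.png')
arc([74])"
```

```text
t 16.25 pos [510.3 166.2 135.3] xyaw 77.23 shift mm [-274.3 -460.   139.6] turn None F [-0.5  0.1 -3.1] M [ 0.034 -0.007 -0.05 ] tau6 0.0075 w 36.2
74 [0.0025 0.004  0.0301] -0.1
```

View pics/w9.png

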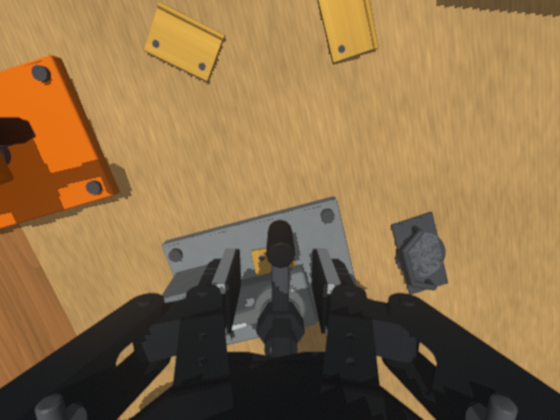

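Call:
play_rows(series=[[0.036,0.0025,0.003,0,0],[0.036,0.0025,0.003,0.015,0],[0.032,0.0025,0.003,0.03,0],[0.024,0.0025,0.003,0.03,0],[0.02,0.0025,0.003,0.03,0]])

```text
t: 16.75
tool_pos: [515.8, 168.6, 110.9]
tool_rot: [[0.221, 0.975, -0.001], [0.975, -0.221, -0.0], [-0.0, -0.001, -1.0]]
wrist_force: [-0.6, -0.2, 0.4]
grip_width: 20.2
```

```bash
python3 -c "
from h import *
wr('w10.png')
arc([74,66,58,50,42,34])"
```

```text
t 16.8 pos [516.1 168.7 111.6] xyaw 77.21 shift mm [-278.7 -466.   111.4] turn None F [-0.4  0.   0.1] M [-0.01  -0.043 -0.035] tau6 -0.0006 w 19.6
74 [-0.0014 -0.0013  0.0064] -0.1
66 [-0.0021  0.0091  0.007 ] 7.9
58 [-0.0042  0.0193  0.0075] 15.9
50 [-0.0078  0.0292  0.0081] 23.9
42 [-0.0127  0.0384  0.0087] 31.9
34 [-0.0188  0.0469  0.0092] 39.9
```

View pics/w10.png

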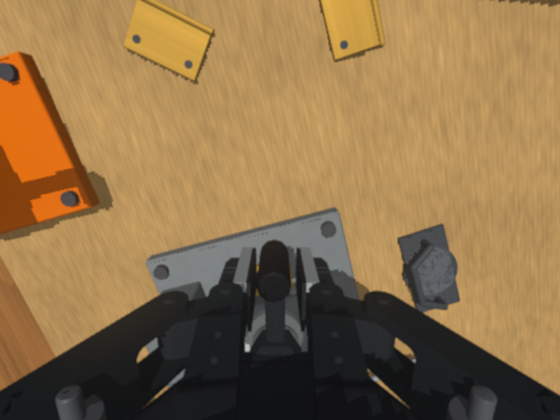

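Call:
play_rows(series=[[0.02,-0.0015,0.004,0.006,4],[0.02,-0.0025,0.013,0.007,11],[0.02,-0.0048,0.0215,0.0075,18],[0.02,-0.0085,0.03,0.008,25],[0.02,-0.0127,0.0384,0.0085,32]])

```text
t: 17.3
tool_pos: [551.3, 147.9, 103.8]
tool_rot: [[0.708, 0.706, 0.001], [0.706, -0.708, 0.0], [0.001, 0.001, -1.0]]
wrist_force: [-0.4, 0.2, 0.6]
grip_width: 20.1
```

```bash
python3 -c "
from h import *
arc([42,35,28,21,15,10])"
```

```text
t 17.3 pos [551.3 147.9 103.8] xyaw 44.95 shift mm [-494.8 -284.8  103. ] turn None F [-0.4  0.2  0.6] M [ 0.06   0.153 -0.033] tau6 -1.4395 w 20.1
42 [-0.0004 -0.0003  0.0008] -0.4
35 [-0.0009  0.0088  0.0013] 6.6
28 [-0.0026  0.0179  0.0018] 13.6
21 [-0.0053  0.0266  0.0023] 20.6
15 [-0.0084  0.0338  0.0027] 26.6
10 [-0.0116  0.0395  0.0031] 31.6
```

Call:
play_rows(series=[[0.02,-0.0009,0.0088,0.001,6.5],[0.02,-0.0026,0.0179,0.0015,13.5],[0.02,-0.0053,0.0266,0.002,20.5],[0.02,-0.0084,0.0338,0.0025,26.5],[0.02,-0.0116,0.0395,0.003,31.5]])

```text
t: 17.8
tool_pos: [570.9, 113.4, 101.5]
tool_rot: [[0.972, 0.234, 0.001], [0.234, -0.972, 0.004], [0.002, -0.003, -1.0]]
wrist_force: [-2.9, 6.0, 3.8]
grip_width: 20.2
```

```bash
cat > r.py <<'E'
from h import *
F=[]
for i in range(3):
    F.append(read_state()['wrist_force']); vision.read_camera('top')
s=read_state(); M=s['tool_rot']
print('F tool xyz',(np.array(F)@M).round(1).tolist())
import sys; arc([float(a) for a in sys.argv[1:]])
E
python3 r.py 10 6 3 0 -3 -6
```

```text
F tool xyz [[-1.3, -6.5, -3.8], [-0.9, -5.4, -2.2], [0.5, -4.8, -2.2]]
t 17.95 pos [571.1 113.  101.5] xyaw 13.74 shift mm [-581.9  -25.8   99.9] turn None F [-0.2  5.   3. ] M [0.734 0.064 0.023] tau6 0.222 w 20.0
10.0 [-0.0004  0.0011  0.0008] 0.4
6.0 [-0.0007  0.0064  0.0011] 4.4
3.0 [-0.0011  0.0103  0.0013] 7.4
0.0 [-0.0017  0.0141  0.0015] 10.4
-3.0 [-0.0025  0.018   0.0017] 13.4
-6.0 [-0.0035  0.0218  0.0019] 16.4
```

Call:
play_rows(series=[[0.02,-0.0005,0.004,0.001,3],[0.02,-0.0007,0.0064,0.001,4.5],[0.02,-0.001,0.009,0.001,6.5],[0.02,-0.0014,0.0115,0.0013,8.5],[0.02,-0.0014,0.0115,0.0013,8.5]])

```text
t: 18.45
tool_pos: [572.9, 102.7, 100.8]
tool_rot: [[0.996, 0.092, 0.004], [0.092, -0.996, 0.004], [0.004, -0.004, -1.0]]
wrist_force: [-0.3, 8.1, 4.0]
grip_width: 19.8
```

```bash
python3 r.py 2 0 -2 -4
```

```text
F tool xyz [[0.5, -8.1, -4.0], [0.3, -8.0, -3.9], [0.9, -7.3, -4.4]]
t 18.6 pos [572.9 102.7 100.7] xyaw 5.35 shift mm [-580.4   49.2   98. ] turn None F [0.6 9.2 3.2] M [ 1.375 -0.036  0.005] tau6 -0.0059 w 19.6
2.0 [-0.0003  0.0013  0.0006] 0.1
0.0 [-0.0004  0.0039  0.0007] 2.1
-2.0 [-0.0005  0.0065  0.0008] 4.1
-4.0 [-0.0007  0.0091  0.001 ] 6.1
```

Call:
play_rows(series=[[0.02,-0.0003,0.0015,0.0003,1],[0.02,-0.0003,0.003,0.0003,1.5],[0.02,-0.0004,0.0045,0.0005,2],[0.02,-0.0004,0.0055,0.0005,3],[0.02,-0.0004,0.0055,0.0005,3]])

```text
t: 19.1
tool_pos: [573.4, 97.7, 100.5]
tool_rot: [[0.999, 0.041, 0.005], [0.041, -0.999, 0.005], [0.005, -0.005, -1.0]]
wrist_force: [1.7, 9.9, 4.7]
grip_width: 20.1
```

```bash
python3 r.py 0 -2 -4
```

```text
F tool xyz [[2.1, -9.8, -4.6], [2.8, -8.8, -3.9], [1.7, -9.6, -4.4]]
t 19.25 pos [573.4  97.7 100.5] xyaw 2.37 shift mm [-577.5   74.4   97. ] turn None F [1.2 9.9 4.2] M [ 1.567 -0.288  0.005] tau6 -0.0207 w 20.0
0.0 [-0.0005 -0.0012  0.0005] -0.9
-2.0 [-0.0005  0.0015  0.0007] 1.1
-4.0 [-0.0006  0.0041  0.0008] 3.1
```

Force is now 9.8 N, still below the stop. I'll press a little further.

Call:
play_rows(series=[[0.02,-0.0003,0.001,0,0.5],[0.02,-0.0003,0.0015,0,0.5],[0.02,-0.0003,0.002,0,1],[0.02,-0.0003,0.0025,0,1],[0.02,-0.0003,0.0025,0,1]])

```text
t: 19.75
tool_pos: [573.5, 95.5, 100.4]
tool_rot: [[1.0, 0.024, 0.006], [0.024, -1.0, 0.006], [0.006, -0.005, -1.0]]
wrist_force: [3.1, 11.0, 3.3]
grip_width: 20.1
```

```bash
python3 r.py -2
```

```text
F tool xyz [[3.4, -11.0, -3.3], [3.3, -10.7, -3.1], [3.2, -11.2, -2.7]]
t 19.9 pos [573.5  95.4 100.5] xyaw 1.38 shift mm [-576.3   82.1   96.5] turn None F [ 4.1 10.9  3.2] M [ 1.739 -0.512 -0.059] tau6 -0.0378 w 19.9
-2.0 [-0.0005 -0.0008  0.0006] 0.1
```

Call:
play_rows(series=[[0.02,0,0.0005,0,0],[0.02,0,0.001,0,0],[0.02,0,0.0015,0,0],[0.02,0,0.002,0,0],[0.02,0,0.002,0,0]])

```text
t: 20.4
tool_pos: [573.6, 94.8, 100.5]
tool_rot: [[1.0, 0.025, 0.006], [0.025, -1.0, 0.008], [0.006, -0.008, -1.0]]
wrist_force: [4.1, 14.1, 2.3]
grip_width: 20.0
```

```bash
python3 r.py -2
```

```text
F tool xyz [[4.4, -14.0, -2.2], [4.2, -15.0, -2.9], [4.2, -14.2, -3.0]]
t 20.55 pos [573.6  94.8 100.5] xyaw 1.43 shift mm [-576.4   81.1   96.1] turn None F [ 3.7 15.   2.8] M [ 2.336 -0.623 -0.048] tau6 -0.0461 w 19.9
-2.0 [-0.0006 -0.0015  0.0006] 0.1
```

The force rose 3.5 N over 0.7 mm, a steep rise past 13 N, so the nut is at its stop. Backing off and leaving.

Call:
play_rows(series=[[0.02,0,-0.002,0,0],[0.024,0,-0.004,0,0],[0.03,0,-0.004,0,0],[0.034,0,-0.004,-0.03,0],[0.034,0,-0.004,-0.07,0]])

```text
t: 21.05
tool_pos: [570.1, 93.5, 165.5]
tool_rot: [[1.0, 0.021, -0.007], [0.021, -1.0, -0.002], [-0.007, 0.001, -1.0]]
wrist_force: [0.5, 0.6, 0.2]
grip_width: 34.2
```

Call:
play_rows(series=[[0.034,0,0,-0.04,0],[0.034,0,0,-0.06,0],[0.034,0,0,-0.06,0],[0.034,0,0,-0.06,0]])

```text
t: 21.45
tool_pos: [571.7, 93.9, 227.5]
tool_rot: [[1.0, 0.021, -0.0], [0.021, -1.0, -0.0], [-0.0, 0.0, -1.0]]
wrist_force: [0.7, 0.2, -0.4]
grip_width: 33.9
```

```bash
python3 -c "
from h import *
st()
wr('w11.png');c=vision.read_camera('scene')['image'];cv2.imwrite('pics/s11.png',cv2.resize(c[210:340,240:390],None,fx=5,fy=4.5))
a=cv2.imread('pics/w11.png')[150:350,180:380]; cv2.imwrite('pics/w11c.png',cv2.resize(a,None,fx=3,fy=3,interpolation=cv2.INTER_CUBIC))"
```

```text
t 21.45 pos [571.7  93.9 227.5] xyaw 1.19 shift mm [-573.5   81.8  227.7] turn None F [ 0.7  0.2 -0.4] M [-0.043  0.031 -0.044] tau6 -0.0025 w 33.9
```

View pics/w11c.png

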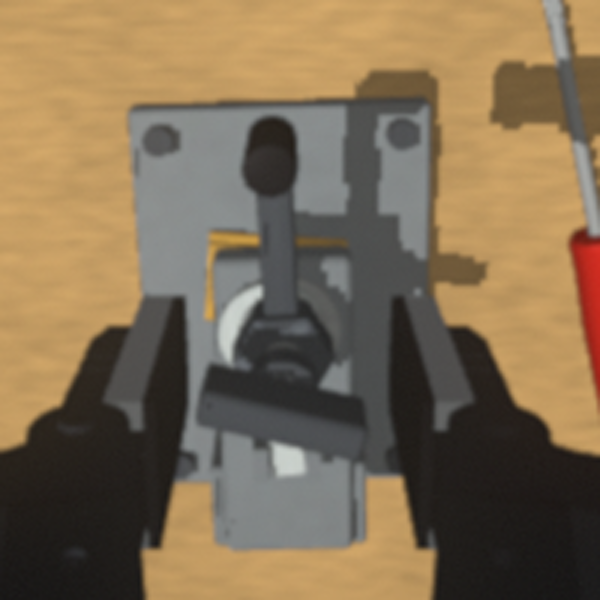

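View pics/s11.png

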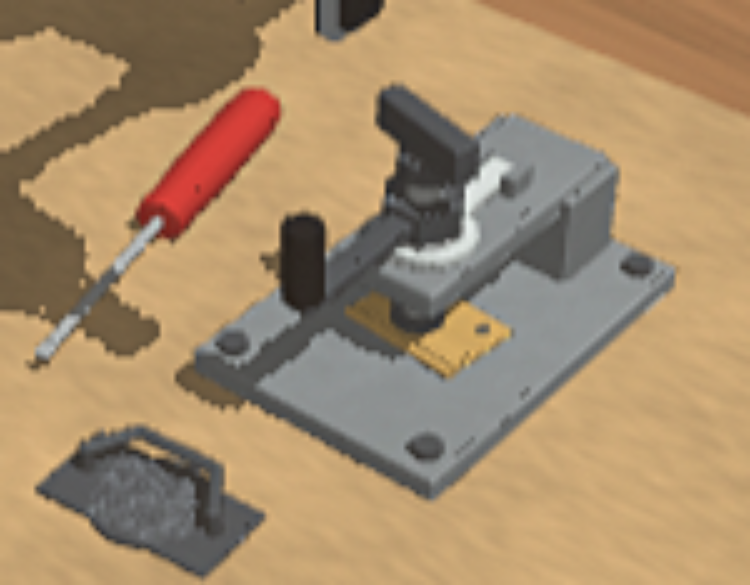

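```bash
python3 -c "
from h import *
n='w11.png'; g=lambda u,v,z:wbp(n,180+u/3,150+v/3,z)
p=g(269,170,126);print(p,np.degrees(np.arctan2(p[1]-94.5,p[0]-498))-3.3)
for A,B in (((200,422),(362,460)),((210,368),(367,400))):
  a,b=g(*A,134),g(*B,134);print(np.degrees(np.arctan2(a[1]-b[1],a[0]-b[0])),np.linalg.norm(a-b))
from rig import job
job.job_done()
"
```

```text
[572.67656458  98.54756307 126.        ] -0.1975329278645983
76.24737069700086 48.638363348616785
78.38604194734017 45.83044445757436
the job is handed in; nothing more can be done
```

The fixture is set to the hinge, the nut is tight again, and I've handed the job in at about 21.5 s of the 72 s allowed. No verdict is reported.

- **Loosening:** I swung the lever nut loose to about 74° (1.29 rad).
- **Setting the foot:** I turned the T-bar clockwise about 55°. The joint-6 torque held steady at 0.166 N m until the foot touched at about 49–51°. It then rose to 0.231 N m, and I stopped there. That puts about 17 N on the hinge going by torque, or about 21 N going by the turn since contact; I did not resolve the difference.
- **Tightening:** I swung the nut back clockwise until the knob force rose steeply to 14–15 N, which marks its end stop, then backed off.

**Last checks:**
- The lever is at about -0.2°, so tight within measuring error.
- The T-bar is at 76–78°, against 76.2° when I released it. The setting held to within the 1–2° I can read, and each degree is worth about 3.5 N.
- By eye, the hinge lies in place under the foot, and the pull and screwdriver beside the fixture look unmoved. The other bystanders were not checked at the end.
- The gripper is clear of everything, with wrist force near 0.

**Two things to note:**
- My first grip on the T-bar closed on something below the bar (width 17.5 mm, about 12 N vertical), so I re-gripped higher before turning.
- I could not measure the foot's force on the hinge once the nut was tight.

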